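Shift the demonstration gearbox into its third slot

TASK

The gear lever of the demonstration gearbox on the trolley stands in neutral. With closed fingertips push its knob across to the right-hand end of the neutral channel, then push it away from the robot, fully home into the third forward slot counted from the left (the one with three dimples beyond it). Only push the knob gently, never grip or pull it up, let the lever enter no other slot, leave the things round the gearbox alone, and end clear of it.

Things in the scene. Friction and masses are not known exactly. Their poses are not given: they have to be found in the camera images.
- gearbox: Grey box, 130 (x) x 160 (y) x 105 mm high, short shaft stubs on its left and right ends (to y = +-102 mm), fixed to the trolley. Origin: centre of its underside. x points forward (away from the robot), y left, z up; turned up to 20 degrees either way. The steel stem of the lever, 10 mm thick, rises through the top from a pivot at x = 0, y = 0, 35 mm above the underside.
- gate (a point): Middle of the top face (z = 105 mm) of the aluminium gate plate, 6 mm thick; axes as the box. 14 mm wide slots: the neutral channel along y from +35 to -35 mm; three lanes cross it at y = +28 (first), 0 (second), -28 mm (third), each with a forward slot to x = +29 mm and a rear slot to x = -29 mm. One, two and three dark dimples lie beyond the forward slots.
- knob_center (a point): Centre of the black pear-shaped lever knob: 52 mm long along the stem, 36 mm across at the centre and above, 20 mm at the foot. It lies 150 mm from the pivot, 185 mm above the trolley when upright, moves up to 60 mm left or right of the middle and some 47 mm forward to a slot's end, sinking by up to 20 mm as it leans. z axis along the stem.
- yoke (a joint): Tilt of the lever across the box, rad: 0 upright in the second lane, -0.40 in the first lane (left), +0.40 in the third lane (right); the channel ends stop it at about -0.42 and +0.42. At the start between -0.40 and -0.05. No spring; a stiff joint holds it where it is left; about 1 to 2 N at the knob moves it.
- lever (a joint): Tilt of the lever forward (away from the robot), rad: 0 in neutral (play of about 0.03 either way in the channel); in the first or third forward slot the slot end stops it at about +0.32 (0.34 in the second), in a rear slot at the same negative values. Same stiffness as the other tilt, no spring.
- knob (a joint): How far the knob is pulled up along the stem against its return spring, m: 0 down, at most 0.02; pulling it up starts at about 10 N.
- cross_clamp: Bystander: loose grey metal cross clamp with a black screw, 64 x 66 x 66 mm, right of the gearbox; origin at its underside.
- black_tape: Bystander: loose roll of black tape lying flat, 62 mm across, 19 mm high, right of the gearbox; origin at its underside.
- pen: Bystander: loose marker pen lying down, 135 mm long, 17 mm thick, far right on the trolley; origin at its underside.
- coffee_mug: Bystander: loose off-white mug with a handle, 78 mm across, 101 mm high, behind the gearbox; origin at its underside.
- terminals: Bystander: loose white terminal block, 48 x 16 x 17 mm, to the right in front; origin at its underside.

How it is judged:
By the outcome, as a careful person would: the job done as asked, in the order asked, and still so for the second after the job is handed in, with the robot touching nothing.
It also fails if it takes over 58 s, if anything falls off the work surface, if the arm or the gripper's body presses on something with over 40 N, if the wrist force passes 120 N, or if a joint passes its speed limit or range.

ROBOT

A 6-joint arm with a two-finger parallel gripper is mounted at the origin on a cart in front of the work surface, level with it; the furniture and walls round the work are solid. World frame = base frame: x ahead of the robot, y to its left, z up, the work surface at z = 0. Lengths are in mm, angles in rad, forces in N, time in s.
With the tool pointing down it reaches from about 300 to 775 mm from the base axis. Payload 14.6 kg.
Tool frame: the origin (TCP) lies midway between the tips of the shut fingers; the grasp point (between the pads) lies 19 mm behind it (pinch_z is the distance from the TCP to the grasp point, in mm); z points along the fingers, y is the direction in which the jaws open and shut (so a half turn about z gives the same grasp; the last joint's range is limited). The gripper opens to 94 mm and grips with 3 to 60 N. Pads are 16 mm wide; open, the fingers measure 119 mm over their backs; the gripper's body (75 mm by 177 mm) begins 78 mm behind the grasp point.
Start: joints at [1.205, 0.3, 1.521, -0, 1.321, -0.067], TCP at [161.903, 525.62, 165.546] pointing down, gripper open.
Joint ranges: [-3.03, 3.03], [-0.79, 2.21], [0.23, 2.52], [-1.04, 4.18], [0, 3.07], [-2.55, 2.55]. Speed limits (rad/s): [2.22, 2.22, 2.57, 3.14, 3.14, 3.14].

INTERFACE

Orientations are given as [roll, pitch, yaw] about the fixed x, y, z axes, in that order (R = Rz(yaw) Ry(pitch) Rx(roll)).
In Python, from cell import read_state, camera, sign_off, pinch_z gives the robot as it stands. The module is installed in compiled form; this text tells all that it offers.
- The arm moves only by the tool servo_tool, never from a script. Its argument "series" is a list of rows, each a list of 6 numbers: the shift along the tool's x, y, z in cm, then the turn, a rotation vector about the tool's x, y, z in rad. In form: [[tx, ty, tz, rx, ry, rz], ...]. A call has exactly 10 rows; each row is the pose to reach, as a shift and turn from the pose commanded when the call began, along the tool's axes at that moment; what a row does not reach only later rows make up. A row lasts 1/12 s, in which the tool goes at most 41.7 mm and 7.16 degrees, less where a joint would pass 70% of its speed; a pose out of reach is approached as far as the arm can. A call with a gripper value outside its range is refused whole. "gripper" is the finger opening in cm, from 0 to 9.4, set as the call begins (left out, the last holds). The fingers move at their own pace and stop on an object; "grip_force" is the grip in N (left out, the last holds). Time passes only in rows, so rows that repeat a pose let the fingers close, or fill a call up. It gives the time, the measured TCP pose, the force and the opening at its end, in the units of the state.
- read_state(): the state, without advancing time (a new reading comes with each control period).
- camera(name): name is "scene" or "top" or "wrist"; returns a dict with "pixels" (420x560x3 uint8, red, green, blue), "fx", "fy", "cx", "cy" (pixels), "pose" (4x4, takes a point from camera to world coordinates); the wrist camera has in their place "mount" (4x4, takes a point from camera to tool coordinates, whose origin is the TCP and whose axes are the flange's). Camera axes: x right, y down, z forward; pixel columns grow to the right and rows downward; lengths in mm; the calibration is good to about 2 mm. A picture is of the moment at which its call begins: read the wrist's pose just before it. There is no depth.
- sign_off(): hands the job in, once; it reports no verdict.
The state is a dict: "clock": time; "joints": joint angles; "qd": joint speeds; "effort": joint torques, N m; "eef_pos": TCP position; "eef_rot": TCP orientation; "wrist_force": force on the tool from outside, world axes, zero at the start; "moment": the same for the moment, N m; "finger_gap": finger opening in mm.
Only numpy, scipy, OpenCV 4.12 (cv2) and the standard library are available. Lean on these libraries where they do the work, as an engineer would, in place of code of your own. Each camera call takes 0.05 s, during which the arm holds its last target.

## Working session

There is one attempt and no reset: what is moved stays moved. The work goes in short steps, Python scripts to look and compute and a tool call to move; the robot and the scene stay as the last step left them, time stands still between calls to the robot, and variables do not carry over. Pictures are saved under pics/ and viewed, and the job is handed in when it is done.

Besides the shell and the picture viewer there is one more tool, called after "Request:" by a JSON object that holds its "method" and its "body". servo_tool: Moves the arm, as the interface text tells. Its arguments: {"type":"object","properties":{"series":{"type":"array"},"gripper":{"type":"number"},"grip_force":{"type":"number"}},"required":["series"]}

```bash
mkdir -p pics; cat > h.py <<'E'
from cell import read_state,camera
import cv2,numpy as np
def snap(n,f):
    c=camera(n); cv2.imwrite('pics/'+f,cv2.cvtColor(c['pixels'],cv2.COLOR_RGB2BGR)); return c
E
python3 - <<'E'
from h import *
import pickle
print(read_state())
for n in['scene','top']:
    c=snap(n,n+'0.png'); print(n,c['fx'],c['fy'],c['cx'],c['cy'],c['pose'].tolist() if hasattr(c['pose'],'tolist') else c['pose'])
    pickle.dump(c,open(n+'0.pkl','wb'))
E
```

```text
{'clock': 0.0, 'joints': array([ 1.20541845e+00,  3.00487401e-01,  1.52162036e+00, -2.39014223e-05,
        1.32067843e+00, -6.66134426e-02]), 'qd': array([ 0.00050913,  0.00092847, -0.0011675 ,  0.00131392,  0.00169841,
        0.00095847]), 'effort': array([-1.64157915e-03, -5.31801724e+01, -3.52733588e+01,  7.07681640e-02,
        2.44228105e-02, -9.91807929e-05]), 'eef_pos': array([161.78818155, 525.32879741, 164.96079804]), 'eef_rot': array([-3.14040022e+00, -5.63477842e-05,  2.84283412e+00]), 'wrist_force': array([-0.08320489,  0.08007811,  0.62745494]), 'moment': array([ 0.00042388, -0.00393391, -0.03107628]), 'finger_gap': 93.87336420167755}
scene 407.51922484216095 407.51922484216095 284.7962583817316 202.8468803489679 [[0.44291475114764123, -0.44324364639323044, 0.7793340703112215, -155.66530115422722], [-0.896437940795109, -0.2334981474514464, 0.37666647506748885, -724.2075353103431], [0.015018039780466851, -0.8654557672514381, -0.5007601955151557, 572.682022173095], [0.0, 0.0, 0.0, 1.0]]
top 502.15679361509405 502.15679361509405 282.6712699077912 212.3938722888277 [[-0.003202881065964202, -0.9799418350155238, 0.1992579773541956, 331.45505279038605], [-0.9999777800827045, 0.0019736372826511133, -0.006367424655426948, -365.18067366264614], [0.0058464428281903005, -0.19927394396228618, -0.9799263821144791, 1208.0052641855657], [0.0, 0.0, 0.0, 1.0]]
```

View pics/scene0.png

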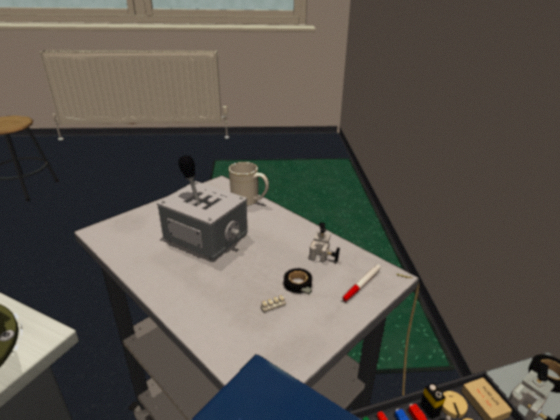

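View pics/top0.png

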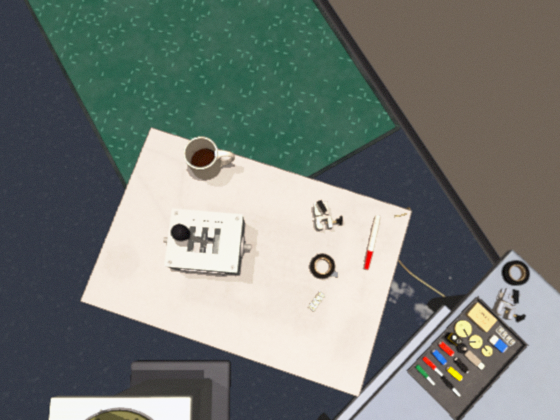

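The gearbox is at about top px (205,240) and scene px (203,220). The knob is at top (180,232) and scene (187,166), so it starts on the left. I'll zoom in on both views.

```bash
python3 - <<'E'
import cv2
a=cv2.imread('pics/top0.png')[200:285,150:260];b=cv2.imread('pics/scene0.png')[140:270,145:265]
cv2.imwrite('pics/topz.png',cv2.resize(a,None,fx=7,fy=7,interpolation=cv2.INTER_CUBIC))
cv2.imwrite('pics/scz.png',cv2.resize(b,None,fx=4.6,fy=4.6,interpolation=cv2.INTER_CUBIC))
E
```

```text
(no output)
```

View pics/topz.png

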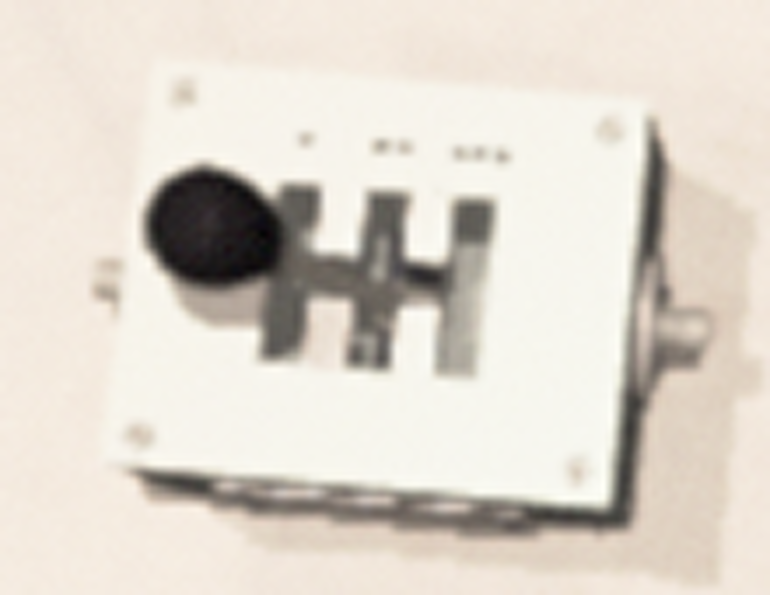

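View pics/scz.png

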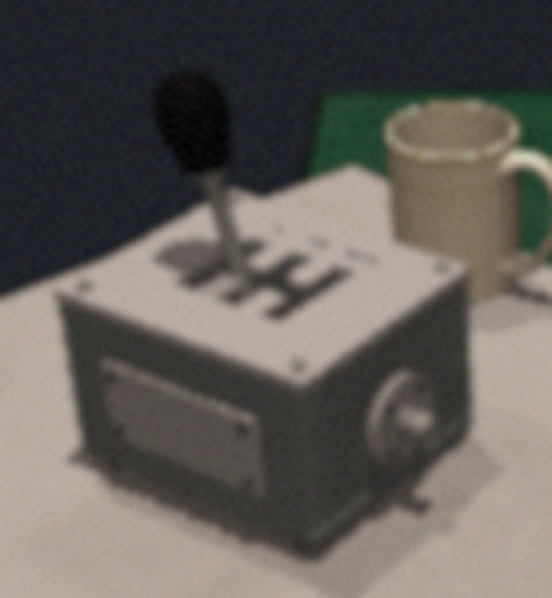

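```bash
cat > geo.py <<'E'
import numpy as np,pickle
T=pickle.load(open('top0.pkl','rb'));S=pickle.load(open('scene0.pkl','rb'))
def proj(c,P):
    P=np.atleast_2d(P);M=np.array(c['pose']);q=(P-M[:3,3])@M[:3,:3];return np.c_[q[:,0]/q[:,2]*c['fx']+c['cx'],q[:,1]/q[:,2]*c['fy']+c['cy']]
def back(c,uv,z):
    M=np.array(c['pose']);uv=np.atleast_2d(uv);d=np.c_[(uv[:,0]-c['cx'])/c['fx'],(uv[:,1]-c['cy'])/c['fy'],np.ones(len(uv))]@M[:3,:3].T
    return M[:3,3]+d*((z-M[2,3])/d[:,2])[:,None]
E
cat > fit.py <<'E'
from geo import *
from scipy.optimize import least_squares
zt=lambda p:np.array(p)/7+[150,200]-0.43
zs=lambda p:np.array(p)/4.6+[145,140]-0.4
mod=[];uvT=[(155,60),(650,100),(612,508),(112,462),(285,185),(408,195),(370,193),(455,198),(495,200),(262,358),(298,360),(348,366),(390,368),(437,373),(475,376)]
mT=[(65,80),(65,-80),(-65,-80),(-65,80),(29,35),(29,-7),(29,7),(29,-21),(29,-35),(-29,35),(-29,21),(-29,7),(-29,-7),(-29,-21),(-29,-35)]
uvS=[(300,385),(468,265),(58,290),(278,320),(350,270)]
mS=[(-65,-80),(65,-80),(-65,80),(-29,-35),(29,-35)]
def w(p,m):
    m=np.array(m,float);c,s=np.cos(p[2]),np.sin(p[2]);return np.c_[p[0]+c*m[:,0]-s*m[:,1],p[1]+s*m[:,0]+c*m[:,1],np.full(len(m),105.)]
def res(p,useS=True):
    r=[(proj(T,w(p,mT))-zt(uvT)).ravel()]
    if useS:r.append((proj(S,w(p,mS))-zs(uvS)).ravel())
    return np.concatenate(r)
for u in(False,True):
    o=least_squares(res,[450,-180,0],args=(u,),loss='soft_l1');print(o.x,np.round(res(o.x,True).reshape(-1,2),1).tolist())
p=o.x
# knob: fit yoke, lever
def knob(p,yk,lv,L=150):
    # tilt right (-y) yk; forward lv
    v=np.array([np.tan(lv),-np.tan(yk),1]);v/=np.linalg.norm(v)
    q=v*L+[0,0,35];c,s=np.cos(p[2]),np.sin(p[2]);return np.array([p[0]+c*q[0]-s*q[1],p[1]+s*q[0]+c*q[1],q[2]])
kT=zt((214,226));kS=zs((193,125))
r=lambda a:np.concatenate([(proj(T,knob(p,a[0],a[1]))-kT).ravel(),(proj(S,knob(p,a[0],a[1]))-kS).ravel()])
k=least_squares(r,[-.3,0]);print(k.x,r(k.x),knob(p,*k.x))
print('targets', knob(p,.41,0),knob(p,.41,.32))
E
python3 fit.py
```

```text
[ 4.94866834e+02 -1.97454213e+02 -8.52114365e-02] [[-0.1, -0.2], [0.2, -0.1], [-0.2, -0.3], [-1.4, 0.2], [-0.6, -0.7], [0.6, -0.5], [-0.3, -0.8], [0.1, -0.5], [0.6, -0.2], [-0.5, 0.5], [0.7, 0.7], [-0.1, 0.4], [0.2, 0.6], [-0.2, 0.4], [0.7, 0.5], [0.6, -0.2], [0.4, 0.3], [-1.4, -0.1], [0.2, 0.5], [1.1, 0.5]]
[ 494.87492726 -197.28833192    6.19680374] [[-0.2, -0.2], [0.2, -0.1], [-0.3, -0.3], [-1.6, 0.2], [-0.7, -0.7], [0.5, -0.5], [-0.3, -0.8], [0.0, -0.5], [0.6, -0.2], [-0.6, 0.4], [0.6, 0.7], [-0.2, 0.3], [0.1, 0.6], [-0.3, 0.4], [0.6, 0.5], [0.4, -0.2], [0.3, 0.4], [-1.4, -0.2], [0.1, 0.5], [1.1, 0.5]]
[-0.25612334  0.00952774] [ 0.02957332  0.12110574 -0.05445638 -0.47332478] [ 499.53056185 -159.55106164  180.10073569]
targets [ 489.71647301 -256.85679478  172.56812342] [ 533.39533708 -258.04580457  166.62335486]
```

Request:
{"method": "servo_tool", "body": {"series": [[-1,-1,-1.5,0,0,-0.02],[-3,-3,-3,0,0,-0.04],[-6,-6,-4.5,0,0,-0.07],[-9,-9,-6,0,0,-0.1],[-12,-12,-6.5,0,0,-0.13],[-15,-15,-6.5,0,0,-0.16],[-18,-18,-6.5,0,0,-0.19],[-21,-21,-6.5,0,0,-0.21],[-24,-23.5,-6.5,0,0,-0.21],[-25.5,-25,-6.5,0,0,-0.21]], "gripper": 0, "grip_force": 25}}

```text
clock: 0.93
eef_pos: [332.9, 209.0, 230.6]
eef_rot: [-3.141, 0.0, 3.052]
wrist_force: [0.3, 0.7, -0.3]
finger_gap: 31.1
```

```bash
cat > to.py <<'E'
import sys
from h import *
from scipy.spatial.transform import Rotation as R
s=read_state();P=s['eef_pos'];Rm=R.from_euler('xyz',s['eef_rot'])
C=np.array([494.9,-197.3]);a=-.0864;ex=np.array([np.cos(a),np.sin(a)]);ey=np.array([-np.sin(a),np.cos(a)])
d=P[:2]-C
print('t',s['clock'],'P',P.round(1),'rpy',s['eef_rot'].round(4),'box',(d@ex).round(1),(d@ey).round(1),'F',s['wrist_force'].round(2),'gap',s['finger_gap'].round(1),'q',s['joints'].round(2))
if len(sys.argv)>3:
    bx,by,z=map(float,sys.argv[1:4])
    g=np.r_[C+bx*ex+by*ey,z]
    print('shift cm',(Rm.inv().apply(g-P)/10).round(2),'turn',(Rm.inv()*R.from_euler('xyz',[np.pi,0,np.pi+a])).as_rotvec().round(4))
E
python3 to.py 0 95 230
```

```text
Traceback (most recent call last):
  File "to.py", line 7, in <module>
    print('t',s['clock'],'P',P.round(1),'rpy',s['eef_rot'].round(4),'box',(d@ex).round(1),(d@ey).round(1),'F',s['wrist_force'].round(2),'gap',s['finger_gap'].round(1),'q',s['joints'].round(2))
                                                                                                                                              ^^^^^^^^^^^^^^^^^^^^^
AttributeError: 'float' object has no attribute 'round'
```

```bash
sed -i "s/s\['finger_gap'\].round(1)/round(s['finger_gap'],1)/" to.py; python3 to.py 0 95 230
```

```text
t 0.9333 P [332.9 209.  230.6] rpy [-3.1414e+00  4.0000e-04  3.0520e+00] box -196.5 390.8 F [ 0.27  0.72 -0.26] gap 31.1 q [ 0.47 -0.11  1.82 -0.    1.43 -1.01]
shift cm [-19.74 -29.52   0.07] turn [-0.0002  0.0004 -0.0032]
```

Request:
{"method": "servo_tool", "body": {"series": [[-1.2,-1.8,0,0,0,0],[-3.2,-4.8,0,0,0,0],[-5.4,-8,0,0,0,0],[-7.6,-11.4,0,0,0,0],[-9.8,-14.8,0,0,0,0],[-12,-18,0,0,0,0],[-14.2,-21.3,0,0,0,0],[-16.4,-24.6,0,0,0,0],[-18.6,-27.8,0,0,0,0],[-19.7,-29.5,0,0,0,-0.003]]}}

```text
clock: 1.77
eef_pos: [503.0, -103.0, 229.8]
eef_rot: [-3.141, -0.001, 3.054]
wrist_force: [0.4, 0.4, 0.1]
finger_gap: 0.7
```

```bash
python3 to.py 0 80 166; python3 - <<'E'
from h import *
import numpy as np,pickle
for n in('scene','top','wrist'):
    c=snap(n,n+'1.png')
    if n=='wrist': print(c['mount'],c['fx'],c['cx'],c['cy']);pickle.dump(c,open('wrist1.pkl','wb'))
a=cv2.imread('pics/top1.png')[190:290,130:270];b=cv2.imread('pics/scene1.png')[100:260,120:260];w=cv2.imread('pics/wrist1.png')
o=np.zeros((600,800,3),np.uint8);o[:285,:400]=cv2.resize(a,(400,285),interpolation=2);o[:400,400:750]=cv2.resize(b,(350,400),interpolation=2);o[290:590,:400]=cv2.resize(w,(400,300))
cv2.imwrite('pics/m1.png',o)
E
```

```text
t 1.7667 P [ 503.  -103.   229.8] rpy [-3.1414e+00 -9.0000e-04  3.0537e+00] box -0.1 94.6 F [0.39 0.43 0.13] gap 0.7 q [-0.27  0.18  1.53 -0.    1.44 -1.76]
shift cm [-0.02 -1.46  6.38] turn [-0.0002 -0.0009 -0.0014]
[[ 1.43811700e-03 -9.69747179e-01 -2.44107233e-01  7.06827398e+01]
 [ 9.99998946e-01  1.34534809e-03  5.46759578e-04  2.31590633e+00]
 [-2.01809358e-04 -2.44107762e-01  9.69748091e-01 -2.18349460e+02]
 [ 0.00000000e+00  0.00000000e+00  0.00000000e+00  1.00000000e+00]] 332.8481537230352 275.5275091449173 208.8285128204418
```

View pics/m1.png

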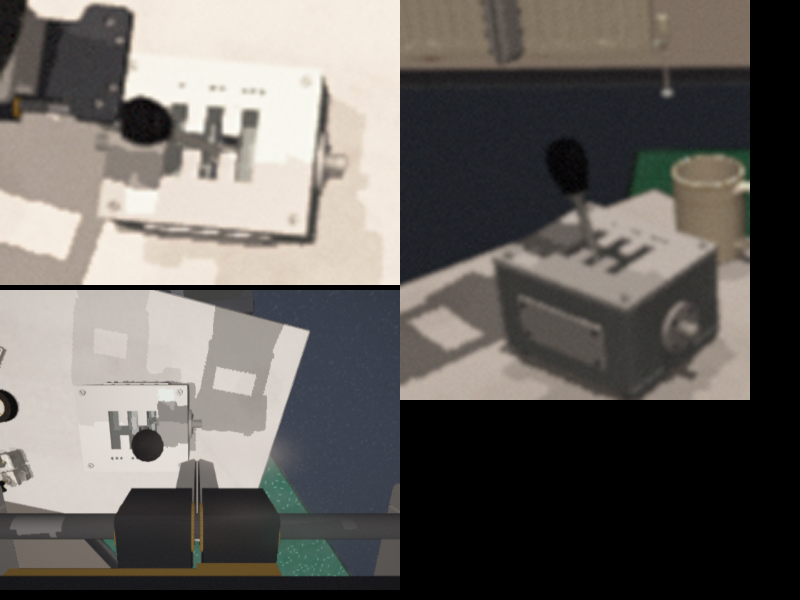

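Top-down and wrist views show closed fingers left of the knob, knob at wrist px about (206,217). I'll check its position along x with the wrist camera.

```bash
python3 - <<'E'
from geo import *
from h import *
from scipy.spatial.transform import Rotation as R
c=pickle.load(open('wrist1.pkl','rb'));s=read_state()
H=np.eye(4);H[:3,:3]=R.from_euler('xyz',s['eef_rot']).as_matrix();H[:3,3]=s['eef_pos']
c['pose']=H@c['mount']
im=c['pixels'];g=im.max(2);m=(g<50).astype(np.uint8);m[240:]=0
n,l,st,ce=cv2.connectedComponentsWithStats(m)
C=np.array([494.9,-197.3]);a=-.0864;ex=np.array([np.cos(a),np.sin(a)]);ey=np.array([-np.sin(a),np.cos(a)])
for i in range(1,n):
    if st[i,4]>400:
        P=back(c,ce[i],183)[0];print(st[i],ce[i],P,(P[:2]-C)@ex,(P[:2]-C)@ey)
# gate slot check: plate corners px
m=np.array([(65,80),(65,-80),(-65,-80),(-65,80),(29,-21),(29,-35),(-29,-35)])
W=np.c_[C+m[:,:1]*ex+m[:,1:]*ey,np.full(len(m),105)]
q=proj(c,W);im=im[:,:,::-1].copy()
for u in q: cv2.circle(im,tuple(int(round(x)) for x in u),2,(0,0,255),-1)
cv2.imwrite('pics/w1o.png',cv2.resize(im[110:280,80:300],None,fx=3.4,fy=3.4))
E
```

```text
[  0 140  25  44 708] [ 11.42655367 162.52966102] [ 442.37019679 -303.22015716  183.        ] -43.1937388156314 -110.05798856056866
[ 184  195   38   45 1140] [201.65263158 217.04385965] [ 499.89214146 -159.19456961  183.        ] 1.6853054211851841 38.39407567506998
```

View pics/w1o.png

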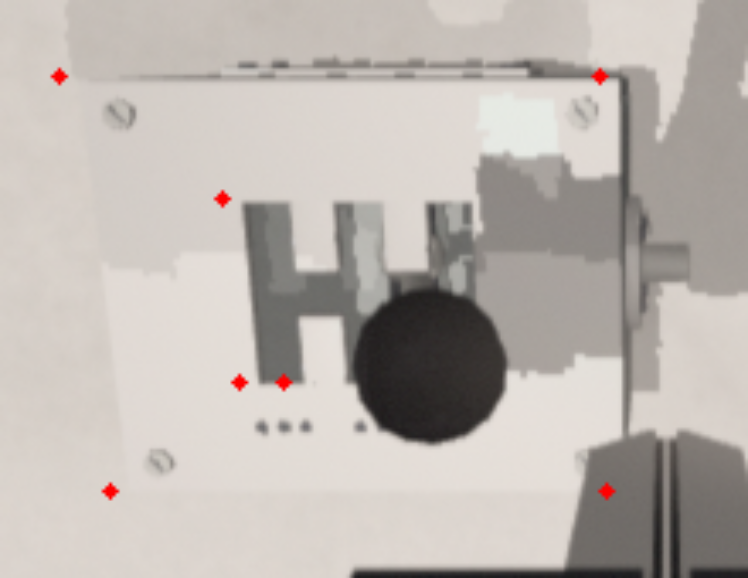

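Request:
{"method": "servo_tool", "body": {"series": [[0,0,0.5,0,0,0],[0,0,1.3,0,0,0],[0,0,2.3,0,0,0],[0,0,3.3,0,0,0],[0,0,4.3,0,0,0],[0,0,5.3,0,0,0],[0,0,6.0,0,0,0],[0,0,6.5,0,0,0],[0,0,6.5,0,0,0],[0,0,6.5,0,0,0]]}}

```text
clock: 2.75
eef_pos: [502.1, -99.7, 165.6]
eef_rot: [3.142, -0.0, 3.056]
wrist_force: [-0.7, 0.5, -0.4]
finger_gap: 0.4
```

```bash
python3 to.py 1 68 165; python3 - <<'E'
from h import *
w=snap('wrist','w2.png');snap('scene','s2.png')
b=cv2.imread('pics/s2.png')[120:260,140:280];o=np.hstack([cv2.resize(cv2.imread('pics/w2.png'),(400,300)),cv2.resize(b,(300,300),interpolation=2)]);cv2.imwrite('pics/m2.png',o)
E
```

```text
t 2.75 P [502.1 -99.7 165.6] rpy [ 3.1416e+00 -1.0000e-04  3.0557e+00] box -1.2 97.8 F [-0.73  0.5  -0.35] gap 0.4 q [-0.27  0.22  1.63 -0.    1.3  -1.75]
shift cm [-0.22 -2.98  0.06] turn [ 0.     -0.0001  0.0005]
```

View pics/m2.png

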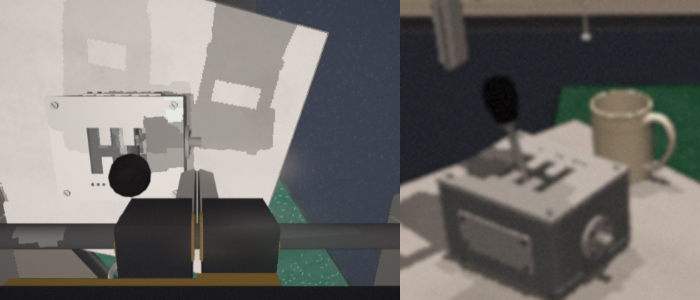

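Request:
{"method": "servo_tool", "body": {"series": [[-0.1,-0.3,0,0,0,0],[-0.2,-0.6,0,0,0,0],[-0.2,-0.9,0,0,0,0],[-0.2,-1.2,0,0,0,0],[-0.2,-1.5,0,0,0,0],[-0.2,-1.8,0,0,0,0],[-0.2,-2.1,0,0,0,0],[-0.2,-2.4,0,0,0,0],[-0.2,-2.6,0,0,0,0],[-0.2,-2.6,0,0,0,0]]}}

```text
clock: 3.68
eef_pos: [501.8, -126.1, 165.5]
eef_rot: [-3.142, -0.0, 3.055]
wrist_force: [-0.2, 0.2, 0.4]
finger_gap: 0.6
```

```bash
python3 to.py 1 68 165; python3 - <<'E'
from h import *
w=snap('wrist','w2.png');snap('scene','s2.png')
b=cv2.imread('pics/s2.png')[120:260,140:280];o=np.hstack([cv2.resize(cv2.imread('pics/w2.png'),(400,300)),cv2.resize(b,(300,300),interpolation=2)]);cv2.imwrite('pics/m3.png',o)
E
```

```text
t 3.6833 P [ 501.8 -126.1  165.5] rpy [-3.1415 -0.      3.0555] box 0.7 71.5 F [-0.19  0.16  0.41] gap 0.6 q [-0.32  0.23  1.61 -0.    1.3  -1.8 ]
shift cm [-0.03 -0.35  0.05] turn [-0.     -0.      0.0003]
```

View pics/m3.png

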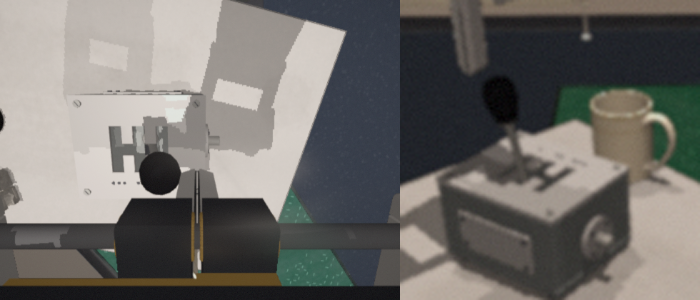

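Request:
{"method": "servo_tool", "body": {"series": [[0,-0.3,0,0,0,0],[0,-0.6,0,0,0,0],[0,-0.9,0,0,0,0],[0,-1.2,0,0,0,0],[0,-1.5,0,0,0,0],[0,-1.8,0,0,0,0],[0,-2.1,0,0,0,0],[0,-2.4,0,0,0,0],[0,-2.7,0,0,0,0],[0,-2.8,0,0,0,0]]}}

```text
clock: 4.62
eef_pos: [499.7, -153.9, 166.0]
eef_rot: [3.141, 0.001, 3.056]
wrist_force: [-0.7, 1.5, 5.0]
finger_gap: 0.3
```

```bash
python3 to.py 1 0 165; python3 - <<'E'
from h import *
w=snap('wrist','w2.png');snap('scene','s2.png')
b=cv2.imread('pics/s2.png')[120:260,140:280];o=np.hstack([cv2.resize(cv2.imread('pics/w2.png'),(400,300)),cv2.resize(b,(300,300),interpolation=2)]);cv2.imwrite('pics/m4.png',o)
E
```

```text
t 4.6167 P [ 499.7 -153.9  166. ] rpy [3.1414e+00 8.0000e-04 3.0556e+00] box 1.0 43.6 F [-0.72  1.49  4.97] gap 0.3 q [-0.37  0.24  1.6   0.    1.3  -1.85]
shift cm [ 0.   -4.36  0.1 ] turn [0.0002 0.0008 0.0004]
```

View pics/m4.png

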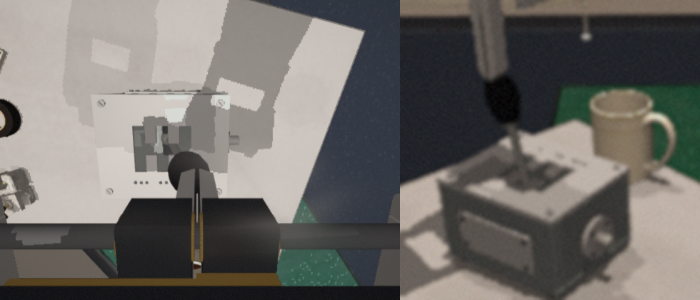

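```bash
python3 - <<'E'
from h import *
import pickle
snap('top','t2.png')
b=cv2.imread('pics/s2.png')[130:250,150:250];w=cv2.imread('pics/w2.png')[150:310,150:390];t=cv2.imread('pics/t2.png')[190:290,140:260]
o=np.zeros((600,800,3),np.uint8);o[:480,:400]=cv2.resize(b,(400,480),interpolation=2);o[:267,400:]=cv2.resize(w,(400,267));o[267:600,400:]=cv2.resize(t,(400,333),interpolation=2);cv2.imwrite('pics/m5.png',o)
from geo import *
P=read_state()['eef_pos'];print(proj(S,P),proj(T,P))
E
```

```text
[[185.09830364 171.44875282]] [[178.6718477  233.03846277]]
```

View pics/m5.png

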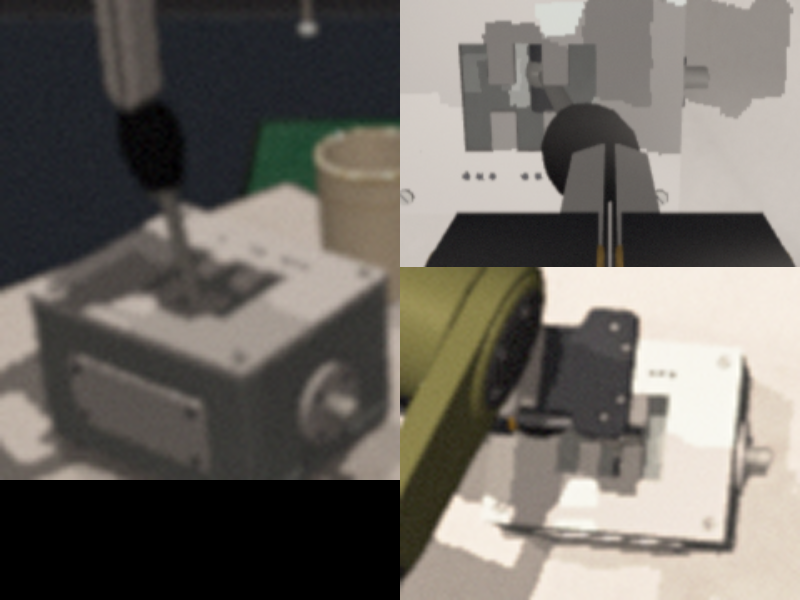

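```bash
python3 - <<'E'
from geo import *
print(proj(S,[[501.8,-126.1,165.5],[501.8,-126.1,205],[502,-99.7,165.6],[503,-103,230]]))
print(read:=None)
E
python3 - <<'E'
import cv2
b=cv2.imread('pics/m3.png')[:,400:];cv2.imwrite('pics/m3z.png',cv2.resize(b[0:160,20:180],None,fx=3.6,fy=3.6,interpolation=2))
E
```

```text
[[176.12696435 168.79523463]
 [174.05737088 152.95133361]
 [167.17854211 166.44002037]
 [164.92869275 140.57153158]]
None
```

View pics/m3z.png

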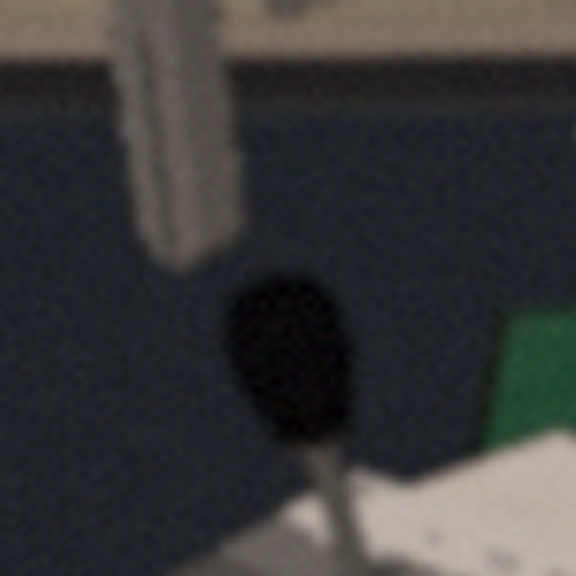

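The tip, in both the scene view (px 173,155; predicted 176,169) and the wrist view, sits about 35 mm higher than the reported TCP. The upward 5 N also says the fingertips are on top of the knob. I'll lift off, back away to the left and re-measure.

Request:
{"method": "servo_tool", "body": {"series": [[0,0,-0.5,0,0,0],[0,0,-1,0,0,0],[0,0,-1.5,0,0,0],[0,0,-2,0,0,0],[0,0.6,-2,0,0,0],[0,1.5,-2,0,0,0],[0,2.6,-2,0,0,0],[0,3.8,-2,0,0,0],[0,5,-2,0,0,0],[0,5,-2,0,0,0]]}}

```text
clock: 5.6
eef_pos: [503.9, -101.4, 185.5]
eef_rot: [3.141, -0.0, 3.058]
wrist_force: [-0.3, 0.0, 0.3]
finger_gap: 0.6
```

```bash
python3 to.py 1 0 165; python3 - <<'E'
from h import *
import pickle,cell
print(cell.pinch_z if not callable(cell.pinch_z) else cell.pinch_z())
from geo import *
from scipy.spatial.transform import Rotation as R
s=read_state()
w=snap('wrist','w3.png');c=snap('scene','s3.png');t=snap('top','t3.png')
H=np.eye(4);H[:3,:3]=R.from_euler('xyz',s['eef_rot']).as_matrix();H[:3,3]=s['eef_pos'];w['pose']=H@w['mount']
pickle.dump((s,w,c,t),open('v3.pkl','wb'))
P=s['eef_pos']
for dz in(0,20,35,50): print(dz,proj(S,P+[0,0,dz]),proj(T,P+[0,0,dz]),proj(w,P+[0,0,dz]))
b=cv2.imread('pics/s3.png')[110:230,140:240];ww=cv2.imread('pics/w3.png')[150:310,150:390];t=cv2.imread('pics/t3.png')[190:290,140:260]
o=np.zeros((600,800,3),np.uint8);o[:480,:400]=cv2.resize(b,(400,480),interpolation=2);o[:267,400:]=cv2.resize(ww,(400,267));o[267:600,400:]=cv2.resize(t,(400,333),interpolation=2);cv2.imwrite('pics/m6.png',o)
E
```

```text
t 5.6 P [ 503.9 -101.4  185.5] rpy [ 3.1412e+00 -1.0000e-04  3.0578e+00] box 0.7 96.3 F [-0.27  0.01  0.26] gap 0.6 q [-0.27  0.2   1.59  0.    1.34 -1.76]
shift cm [-0.01 -9.63  2.05] turn [ 0.0004 -0.0001  0.0026]
18.8
0 [[167.19533546 158.4508919 ]] [[151.4977783  229.53478671]] [[271.9475175  230.96583264]]
20 [[166.06347597 150.40918598]] [[149.02292589 227.89407533]] [[271.63372288 240.76402058]]
35 [[165.19849557 144.26361932]] [[147.10314792 226.62135234]] [[271.35742317 249.39143595]]
50 [[164.31935107 138.01741866]] [[145.12611098 225.31066934]] [[271.03659059 259.40938325]]
```

View pics/m6.png

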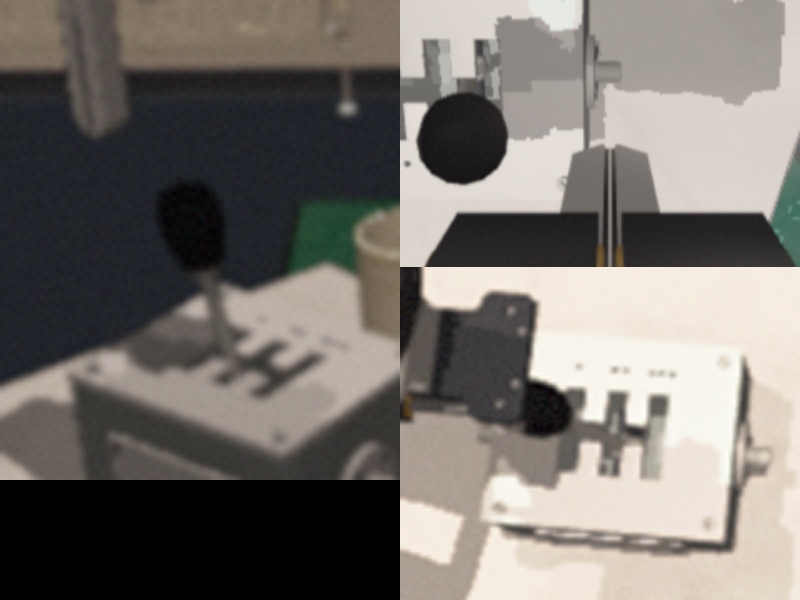

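```bash
cat > kn.py <<'E'
# knob tilt from pixel centres: args name:u:v ...
import sys
from geo import *
from scipy.optimize import least_squares
p=[494.9,-197.3,-.0864]
def knob(yk,lv,L=150):
    v=np.array([np.tan(lv),-np.tan(yk),1]);v/=np.linalg.norm(v)
    q=v*L+[0,0,35];c,s=np.cos(p[2]),np.sin(p[2]);return np.array([p[0]+c*q[0]-s*q[1],p[1]+s*q[0]+c*q[1],q[2]])
def est(obs):
    r=lambda a:np.concatenate([(proj(c,knob(*a))-uv).ravel() for c,uv in obs])
    k=least_squares(r,[0,0]);return k.x,r(k.x),knob(*k.x)
E
python3 - <<'E'
from kn import *
s,w,c,t=pickle.load(open('v3.pkl','rb'))
print(est([(w,(187.2,232.8))]),est([(c,(140+190/4,110+225/4))]))
E
```

```text
(array([-0.24589986,  0.02679259]), array([-5.68434189e-14, -8.52651283e-14]), array([ 501.93292741, -161.27043968,  180.43867682])) (array([-0.23710882,  0.01171517]), array([-2.84217094e-14,  0.00000000e+00]), array([ 499.64193934, -162.3470997 ,  180.79371993]))
```

The knob hasn't moved (yoke about -0.24, lever about 0). I'll descend so the real tip is at about z 168, which is a reported 132.

Request:
{"method": "servo_tool", "body": {"series": [[0,0,0.5,0,0,0],[0,0,1.2,0,0,0],[0,0,2,0,0,0],[0,0,2.8,0,0,0],[0,0,3.6,0,0,0],[0,0,4.4,0,0,0],[0,0,5,0,0,0],[0,0,5.3,0,0,0],[0,0,5.3,0,0,0],[0,0,5.3,0,0,0]]}}

```text
clock: 6.58
eef_pos: [503.8, -103.8, 132.6]
eef_rot: [-3.142, 0.0, 3.056]
wrist_force: [-0.4, 0.3, -0.1]
finger_gap: -0.2
```

Request:
{"method": "servo_tool", "body": {"series": [[0,-0.3,0,0,0,0],[0,-0.6,0,0,0,0],[0,-0.9,0,0,0,0],[0,-1.2,0,0,0,0],[0,-1.5,0,0,0,0],[0,-1.7,0,0,0,0],[0,-1.9,0,0,0,0],[0,-2.1,0,0,0,0],[0,-2.2,0,0,0,0],[0,-2.2,0,0,0,0]]}}

```text
clock: 7.42
eef_pos: [501.8, -125.9, 132.5]
eef_rot: [-3.142, -0.0, 3.056]
wrist_force: [0.6, 0.1, -0.3]
finger_gap: 1.0
```

```bash
cat > look.py <<'E'
import sys
from h import *
import pickle
from geo import *
from scipy.spatial.transform import Rotation as R
s=read_state()
k=sys.argv[1]
w=snap('wrist','w%s.png'%k);c=snap('scene','s%s.png'%k);t=snap('top','t%s.png'%k)
H=np.eye(4);H[:3,:3]=R.from_euler('xyz',s['eef_rot']).as_matrix();H[:3,3]=s['eef_pos'];w['pose']=H@w['mount']
pickle.dump((s,w,c,t),open('v%s.pkl'%k,'wb'))
b=cv2.imread('pics/s%s.png'%k)[110:230,150:250];ww=cv2.imread('pics/w%s.png'%k)[110:310,120:420];t=cv2.imread('pics/t%s.png'%k)[190:290,140:260]
o=np.zeros((600,800,3),np.uint8);o[:480,:400]=cv2.resize(b,(400,480),interpolation=2);o[:267,400:]=cv2.resize(ww,(400,267));o[267:600,400:]=cv2.resize(t,(400,333),interpolation=2);cv2.imwrite('pics/m%s.png'%k,o)
E
python3 to.py 1 -30 130; python3 look.py 7
```

```text
t 7.4167 P [ 501.8 -125.9  132.5] rpy [-3.1416 -0.      3.0556] box 0.7 71.7 F [ 0.57  0.07 -0.26] gap 1.0 q [-0.32  0.26  1.65 -0.    1.23 -1.8 ]
shift cm [ -0.02 -10.17   0.26] turn [-0.     -0.      0.0004]
```

View pics/m7.png

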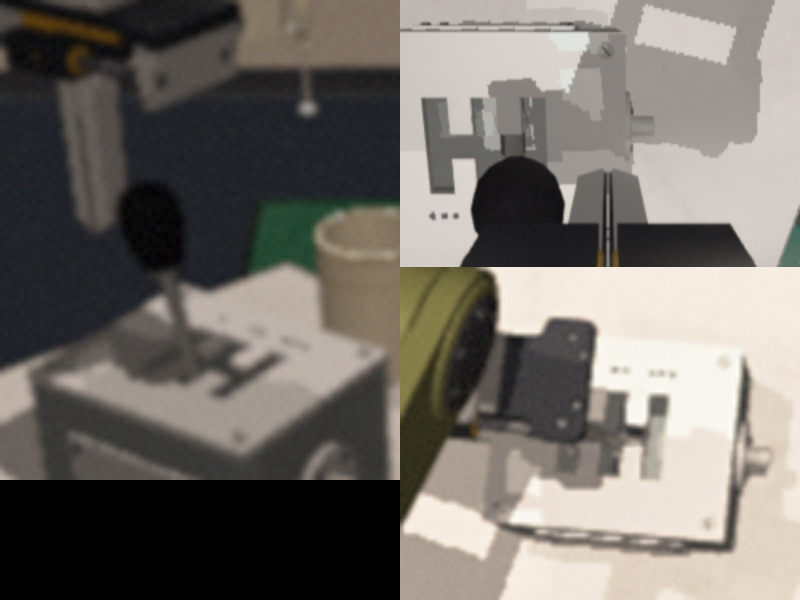

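Fingertips now sit left of and beside the knob (tip at scene px ~(174,169)) with clearance above. Now pushing right.

Request:
{"method": "servo_tool", "body": {"series": [[0,-0.3,0,0,0,0],[0,-0.6,0,0,0,0],[0,-0.9,0,0,0,0],[0,-1.2,0,0,0,0],[0,-1.5,0,0,0,0],[0,-1.8,0,0,0,0],[0,-2.1,0,0,0,0],[0,-2.4,0,0,0,0],[0,-2.7,0,0,0,0],[0,-2.8,0,0,0,0]]}}

```text
clock: 8.4
eef_pos: [499.4, -154.1, 132.5]
eef_rot: [-3.141, -0.0, 3.056]
wrist_force: [1.3, 1.3, 0.2]
finger_gap: 1.0
```

```bash
python3 to.py 1 -30 132; python3 look.py 8
```

```text
t 8.4 P [ 499.4 -154.1  132.5] rpy [-3.1415 -0.      3.0555] box 0.7 43.4 F [1.29 1.32 0.21] gap 1.0 q [-0.37  0.27  1.64 -0.    1.23 -1.85]
shift cm [-0.02 -7.34  0.05] turn [-0.0001 -0.      0.0004]
```

View pics/m8.png

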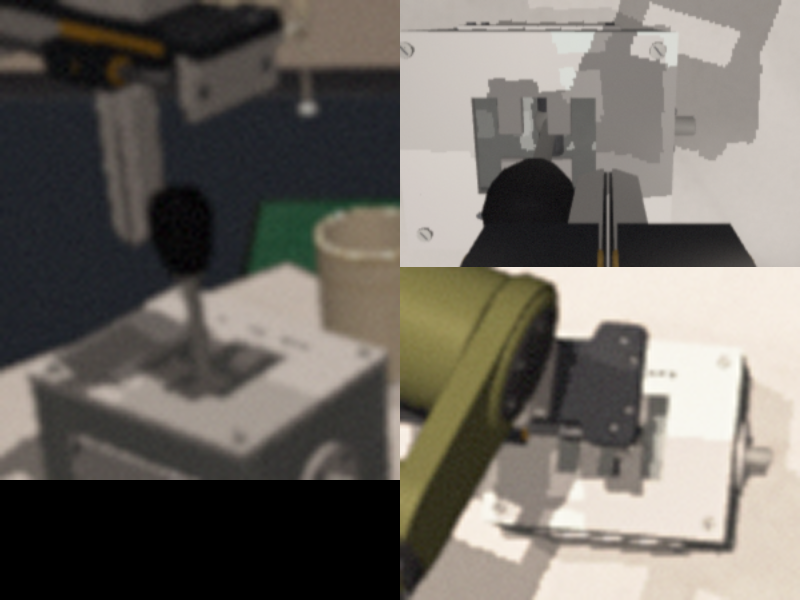

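Request:
{"method": "servo_tool", "body": {"series": [[0,-0.3,0,0,0,0],[0,-0.6,0,0,0,0],[0,-0.9,0,0,0,0],[0,-1.2,0,0,0,0],[0,-1.5,0,0,0,0],[0,-1.8,0,0,0,0],[0,-2.1,0,0,0,0],[0,-2.4,0,0,0,0],[0,-2.7,0,0,0,0],[0,-3.0,0,0,0,0]]}}

```text
clock: 9.38
eef_pos: [496.8, -183.9, 132.5]
eef_rot: [-3.142, -0.0, 3.056]
wrist_force: [-0.3, 1.5, 1.0]
finger_gap: 0.7
```

```bash
python3 to.py 1 -30 132; python3 look.py 9
```

```text
t 9.3833 P [ 496.8 -183.9  132.5] rpy [-3.1416 -0.      3.0558] box 0.8 13.5 F [-0.25  1.5   1.04] gap 0.7 q [-0.42  0.28  1.62 -0.    1.24 -1.91]
shift cm [-0.02 -4.35  0.05] turn [-0.     -0.      0.0006]
```

View pics/m9.png

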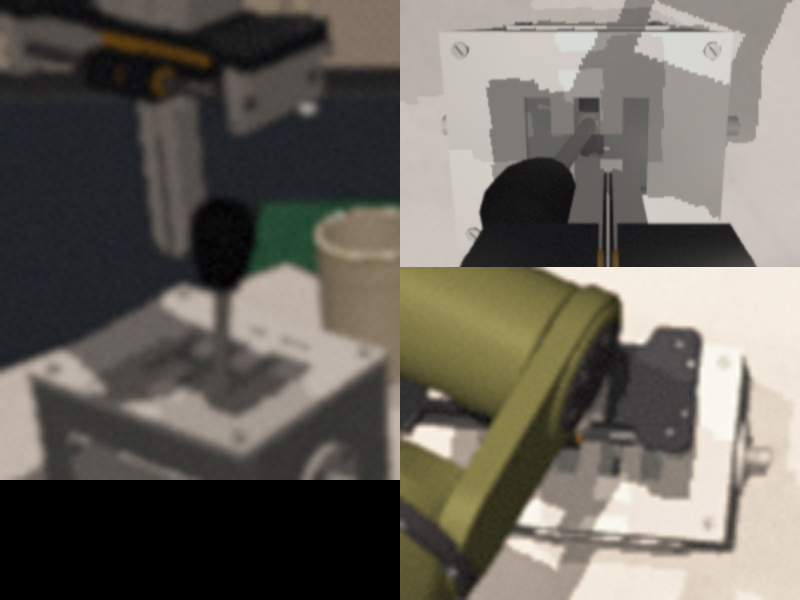

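Knob (scene px ~(206,170)) is past the middle, lever still in the channel. Continuing.

Request:
{"method": "servo_tool", "body": {"series": [[0,-0.3,0,0,0,0],[0,-0.6,0,0,0,0],[0,-0.9,0,0,0,0],[0,-1.2,0,0,0,0],[0,-1.5,0,0,0,0],[0,-1.8,0,0,0,0],[0,-2.1,0,0,0,0],[0,-2.4,0,0,0,0],[0,-2.7,0,0,0,0],[0,-3.0,0,0,0,0]]}}

```text
clock: 10.37
eef_pos: [494.2, -213.8, 132.5]
eef_rot: [3.142, -0.0, 3.056]
wrist_force: [1.4, 1.0, 0.4]
finger_gap: 0.5
```

Request:
{"method": "servo_tool", "body": {"series": [[0,-0.1,0,0,0,0],[0,-0.2,0,0,0,0],[0,-0.3,0,0,0,0],[0,-0.4,0,0,0,0],[0,-0.5,0,0,0,0],[0,-0.6,0,0,0,0],[0,-0.7,0,0,0,0],[0,-0.8,0,0,0,0],[0,-0.8,0,0,0,0],[0,-0.8,0,0,0,0]]}}

```text
clock: 11.2
eef_pos: [493.6, -221.5, 132.6]
eef_rot: [-3.141, 0.0, 3.056]
wrist_force: [0.2, 0.4, 0.4]
finger_gap: 0.7
```

```bash
python3 to.py 1 -30 132; python3 look.py 10
```

```text
t 11.2 P [ 493.6 -221.5  132.6] rpy [-3.1415  0.      3.0557] box 0.8 -24.2 F [0.24 0.4  0.45] gap 0.7 q [-0.49  0.31  1.59 -0.    1.24 -1.97]
shift cm [-0.02 -0.58  0.06] turn [-0.0001  0.      0.0005]
```

View pics/m10.png

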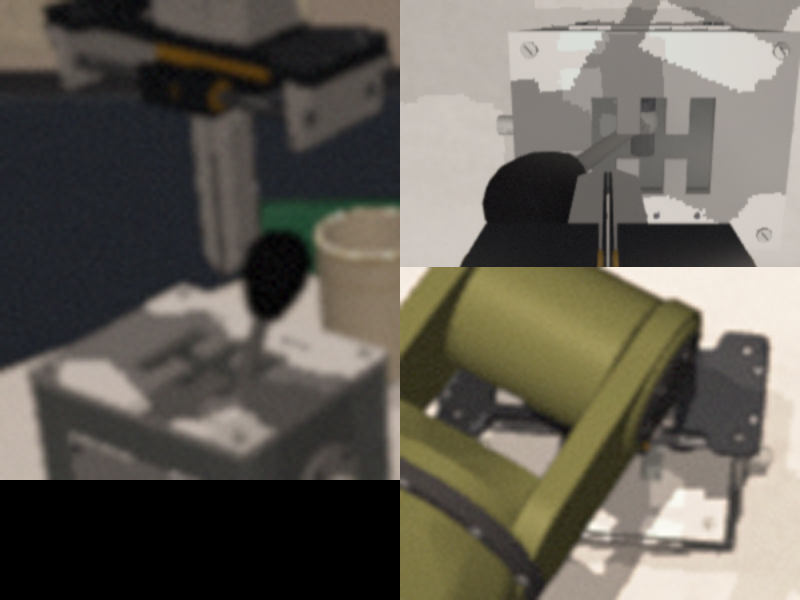

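```bash
python3 - <<'E'
from kn import *
s,w,c,t=pickle.load(open('v10.pkl','rb'))
print(est([(c,(219.2,178.6))]))
print([proj(c,knob(.41,l)).round(1).tolist() for l in(-.03,0,.03)])
E
```

```text
(array([0.37792916, 0.01286745]), array([0., 0.]), array([ 491.91128351, -252.59387598,  174.4046443 ]))
[[[219.1, 180.9]], [[220.3, 180.2]], [[221.5, 179.5]]]
```

Request:
{"method": "servo_tool", "body": {"series": [[0,-0.1,0,0,0,0],[0,-0.2,0,0,0,0],[0,-0.3,0,0,0,0],[0,-0.4,0,0,0,0],[0,-0.5,0,0,0,0],[0,-0.5,0,0,0,0],[0,-0.5,0,0,0,0],[0,-0.5,0,0,0,0],[0,-0.5,0,0,0,0],[0,-0.5,0,0,0,0]]}}

```text
clock: 12.18
eef_pos: [493.2, -226.4, 132.6]
eef_rot: [-3.142, 0.0, 3.056]
wrist_force: [-1.1, 0.5, -1.6]
finger_gap: 0.3
```

Request:
{"method": "servo_tool", "body": {"series": [[0,-0.05,0,0,0,0],[0,-0.1,0,0,0,0],[0,-0.15,0,0,0,0],[0,-0.2,0,0,0,0],[0,-0.25,0,0,0,0],[0,-0.3,0,0,0,0],[0,-0.3,0,0,0,0],[0,-0.3,0,0,0,0],[0,-0.3,0,0,0,0],[0,-0.3,0,0,0,0]]}}

```text
clock: 13.02
eef_pos: [492.9, -229.0, 132.4]
eef_rot: [3.141, -0.0, 3.056]
wrist_force: [0.7, 4.9, -1.8]
finger_gap: 0.3
```

Request:
{"method": "servo_tool", "body": {"series": [[0,-0.05,0,0,0,0],[0,-0.1,0,0,0,0],[0,-0.15,0,0,0,0],[0,-0.2,0,0,0,0],[0,-0.2,0,0,0,0],[0,-0.2,0,0,0,0],[0,-0.2,0,0,0,0],[0,-0.2,0,0,0,0],[0,-0.2,0,0,0,0],[0,-0.2,0,0,0,0]]}}

```text
clock: 13.85
eef_pos: [492.7, -230.1, 132.1]
eef_rot: [3.139, -0.001, 3.056]
wrist_force: [0.9, 10.1, -1.9]
finger_gap: 0.3
```

```bash
python3 to.py 1 -30 132; python3 look.py 11
```

```text
t 13.85 P [ 492.7 -230.1  132.1] rpy [ 3.1393e+00 -9.0000e-04  3.0563e+00] box 0.7 -32.8 F [ 0.89 10.07 -1.89] gap 0.3 q [-0.51  0.32  1.58  0.    1.25 -1.99]
shift cm [-0.03  0.28  0.01] turn [ 0.0023 -0.0009  0.0011]
```

View pics/m11.png

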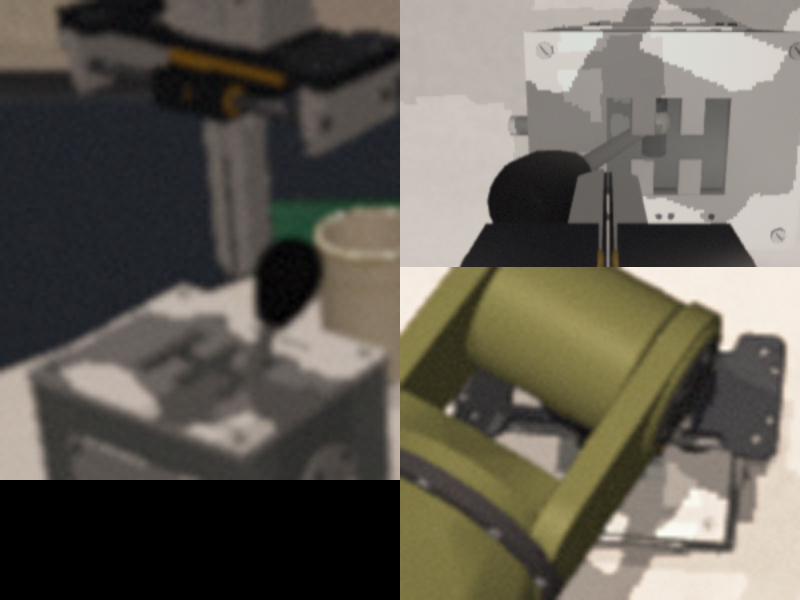

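10 N at the stop means the right-hand end is reached. Now I back off left, go round to the robot side, and line up behind the knob.

Request:
{"method": "servo_tool", "body": {"series": [[0,0.5,0,0,0,0],[0,1.2,0,0,0,0],[0,2,0,0,0,0],[0,2.3,0,0,0,0],[0.6,2.3,0,0,0,0],[1.6,2.3,0,0,0,0],[2.8,2.3,0,0,0,0],[4,2.3,0,0,0,0],[5.2,2.3,0,0,0,0],[6,2.3,0,0,0,0]]}}

```text
clock: 14.83
eef_pos: [433.8, -203.3, 132.6]
eef_rot: [-3.141, 0.0, 3.056]
wrist_force: [-0.2, -1.0, -0.3]
finger_gap: 0.5
```

```bash
python3 to.py -55 -61 130; python3 look.py 12
```

```text
t 14.8333 P [ 433.8 -203.3  132.6] rpy [-3.1413e+00  1.0000e-04  3.0556e+00] box -60.3 -11.3 F [-0.21 -0.95 -0.27] gap 0.5 q [-0.51  0.17  1.76 -0.    1.21 -2.  ]
shift cm [-0.53 -4.97  0.27] turn [-0.0003  0.0001  0.0005]
```

View pics/m12.png

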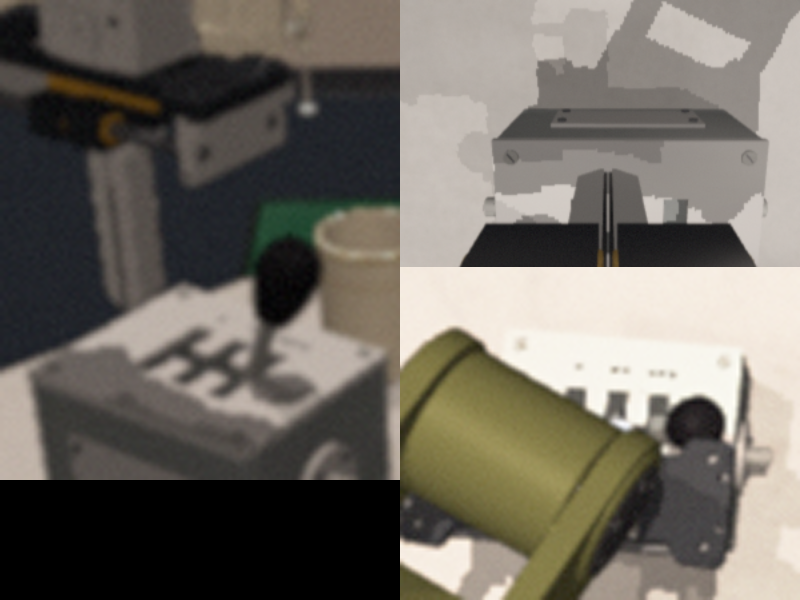

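```bash
python3 - <<'E'
from kn import *
s,w,c,t=pickle.load(open('v12.pkl','rb'))
print(est([(c,(221.5,180))]),est([(c,(221.5,180)),(t,(228.5,237.4))]))
E
```

```text
(array([0.41710715, 0.01973055]), array([2.84217094e-14, 0.00000000e+00]), array([ 492.3527221 , -258.06456182,  172.11739278])) (array([0.42317258, 0.00406204]), array([-0.3156513 ,  0.61898845, -0.07128554, -0.4327566 ]), array([ 490.13805044, -258.71603437,  171.76766635]))
```

Request:
{"method": "servo_tool", "body": {"series": [[0,-0.4,0,0,0,0],[0,-0.9,0,0,0,0],[0,-1.5,0,0,0,0],[0,-2.2,0,0,0,0],[0,-2.9,0,0,0,0],[0,-3.6,0,0,0,0],[0,-4.2,0,0,0,0],[0,-4.7,0,0,0,0],[0,-4.9,0,0,0,0],[0,-4.9,0,0,0,0]]}}

```text
clock: 15.82
eef_pos: [430.7, -252.6, 132.5]
eef_rot: [3.142, -0.0, 3.055]
wrist_force: [-0.8, -0.8, 0.2]
finger_gap: 0.4
```

```bash
python3 to.py -30 -61 130; python3 look.py 13
```

```text
t 15.8167 P [ 430.7 -252.6  132.5] rpy [ 3.1416e+00 -1.0000e-04  3.0553e+00] box -59.2 -60.6 F [-0.78 -0.81  0.16] gap 0.4 q [-0.6   0.22  1.7  -0.    1.22 -2.09]
shift cm [-2.92 -0.04  0.25] turn [ 0.     -0.0001  0.0001]
```

View pics/m13.png

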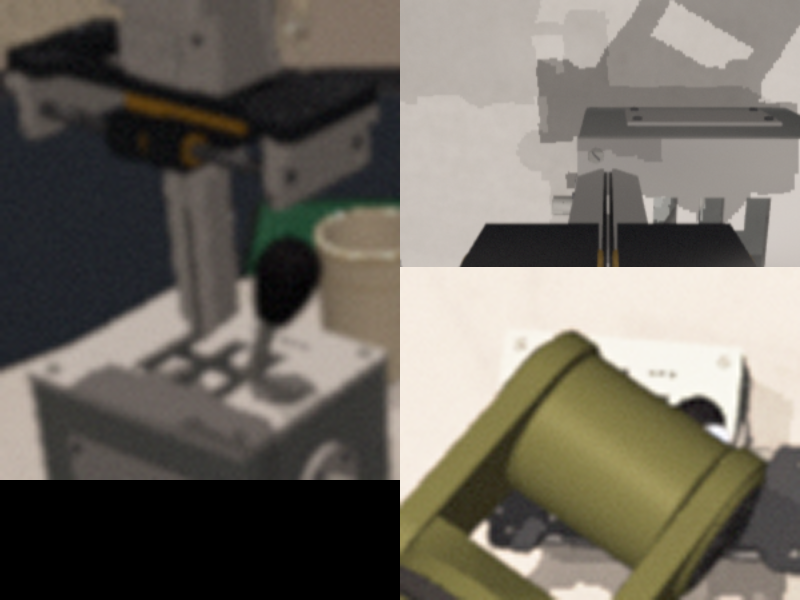

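The knob measures yoke 0.42, lever about 0. The fingers are aligned behind it, so now I push forward.

Request:
{"method": "servo_tool", "body": {"series": [[-0.3,0,0,0,0,0],[-0.7,0,0,0,0,0],[-1.1,0,0,0,0,0],[-1.5,0,0,0,0,0],[-1.9,0,0,0,0,0],[-2.3,0,0,0,0,0],[-2.7,0,0,0,0,0],[-3.0,0,0,0,0,0],[-3.2,0,0,0,0,0],[-3.4,0,0,0,0,0]]}}

```text
clock: 16.8
eef_pos: [464.7, -255.0, 132.5]
eef_rot: [3.142, -0.0, 3.056]
wrist_force: [-1.3, 0.2, 0.7]
finger_gap: 0.6
```

Request:
{"method": "servo_tool", "body": {"series": [[-0.2,0,0,0,0,0],[-0.4,0,0,0,0,0],[-0.6,0,0,0,0,0],[-0.8,0,0,0,0,0],[-1.0,0,0,0,0,0],[-1.2,0,0,0,0,0],[-1.4,0,0,0,0,0],[-1.6,0,0,0,0,0],[-1.8,0,0,0,0,0],[-2.0,0,0,0,0,0]]}}

```text
clock: 17.63
eef_pos: [484.7, -256.8, 132.5]
eef_rot: [3.142, -0.0, 3.056]
wrist_force: [-2.2, -0.2, 1.4]
finger_gap: 0.0
```

```bash
python3 to.py 19 -60 130; python3 look.py 14
```

```text
t 17.6333 P [ 484.7 -256.8  132.5] rpy [ 3.1416 -0.      3.0558] box -5.0 -60.1 F [-2.24 -0.19  1.36] gap 0.0 q [-0.55  0.33  1.57  0.    1.25 -2.04]
shift cm [-2.4   0.01  0.25] turn [ 0.     -0.      0.0006]
```

View pics/m14.png

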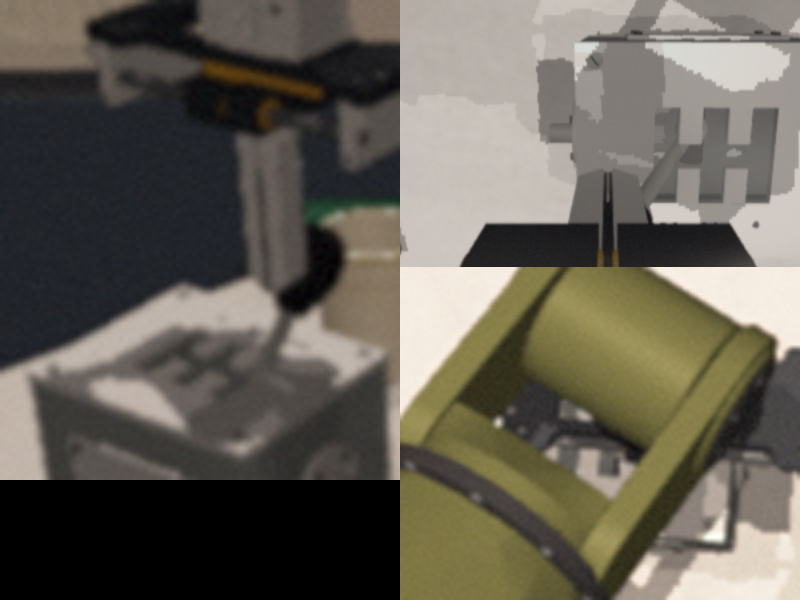

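The stem is in the third lane and leaning forward with about 2 N. Continuing.

Request:
{"method": "servo_tool", "body": {"series": [[-0.2,0,0,0,0,0],[-0.4,0,0,0,0,0],[-0.6,0,0,0,0,0],[-0.8,0,0,0,0,0],[-1.0,0,0,0,0,0],[-1.2,0,0,0,0,0],[-1.4,0,0,0,0,0],[-1.6,0,0,0,0,0],[-1.8,0,0,0,0,0],[-1.9,0,0,0,0,0]]}}

```text
clock: 18.62
eef_pos: [503.8, -258.4, 132.5]
eef_rot: [-3.142, 0.0, 3.056]
wrist_force: [-1.3, 0.1, -1.5]
finger_gap: 0.5
```

Request:
{"method": "servo_tool", "body": {"series": [[-0.05,0,0,0,0,0],[-0.1,0,0,0,0,0],[-0.15,0,0,0,0,0],[-0.2,0,0,0,0,0],[-0.25,0,0,0,0,0],[-0.3,0,0,0,0,0],[-0.3,0,0,0,0,0],[-0.3,0,0,0,0,0],[-0.3,0,0,0,0,0],[-0.3,0,0,0,0,0]]}}

```text
clock: 19.45
eef_pos: [506.5, -258.7, 132.6]
eef_rot: [-3.142, 0.0, 3.056]
wrist_force: [-1.7, -0.2, 0.1]
finger_gap: 0.1
```

Request:
{"method": "servo_tool", "body": {"series": [[-0.05,0,0,0,0,0],[-0.1,0,0,0,0,0],[-0.15,0,0,0,0,0],[-0.2,0,0,0,0,0],[-0.25,0,0,0,0,0],[-0.3,0,0,0,0,0],[-0.3,0,0,0,0,0],[-0.3,0,0,0,0,0],[-0.3,0,0,0,0,0],[-0.3,0,0,0,0,0]]}}

```text
clock: 20.28
eef_pos: [509.5, -258.9, 132.6]
eef_rot: [-3.141, 0.0, 3.056]
wrist_force: [-0.4, 0.3, 0.4]
finger_gap: 0.2
```

```bash
python3 to.py 19 -60 130; python3 look.py 15
```

```text
t 20.2833 P [ 509.5 -258.9  132.6] rpy [-3.1415e+00  2.0000e-04  3.0558e+00] box 19.9 -60.1 F [-0.38  0.31  0.44] gap 0.2 q [-0.53  0.38  1.5   0.    1.27 -2.02]
shift cm [0.09 0.01 0.26] turn [-0.0001  0.0002  0.0006]
```

View pics/m15.png

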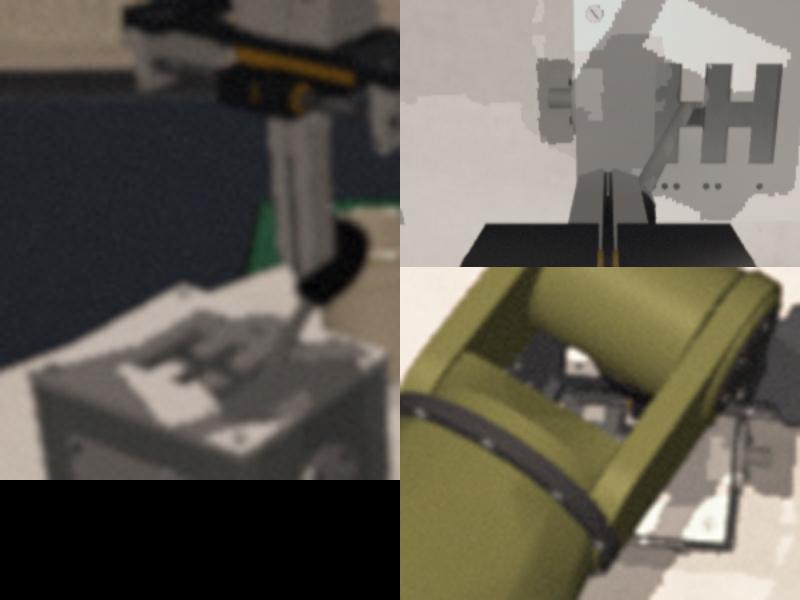

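Request:
{"method": "servo_tool", "body": {"series": [[-0.05,0,0,0,0,0],[-0.1,0,0,0,0,0],[-0.15,0,0,0,0,0],[-0.2,0,0,0,0,0],[-0.25,0,0,0,0,0],[-0.3,0,0,0,0,0],[-0.3,0,0,0,0,0],[-0.3,0,0,0,0,0],[-0.3,0,0,0,0,0],[-0.3,0,0,0,0,0]]}}

```text
clock: 21.27
eef_pos: [511.9, -259.0, 132.2]
eef_rot: [3.141, -0.002, 3.056]
wrist_force: [-6.4, -0.3, -0.5]
finger_gap: 0.4
```

Request:
{"method": "servo_tool", "body": {"series": [[-0.05,0,0,0,0,0],[-0.1,0,0,0,0,0],[-0.15,0,0,0,0,0],[-0.2,0,0,0,0,0],[-0.2,0,0,0,0,0],[-0.2,0,0,0,0,0],[-0.2,0,0,0,0,0],[-0.2,0,0,0,0,0],[-0.2,0,0,0,0,0],[-0.2,0,0,0,0,0]]}}

```text
clock: 22.1
eef_pos: [513.0, -259.1, 132.0]
eef_rot: [3.141, -0.004, 3.056]
wrist_force: [-10.9, 1.9, 0.1]
finger_gap: 0.5
```

```bash
python3 to.py 19 -60 130
```

```text
t 22.1 P [ 513.  -259.1  132. ] rpy [ 3.1408 -0.0038  3.0556] box 23.4 -60.0 F [-10.94   1.91   0.12] gap 0.5 q [-0.53  0.39  1.49 -0.    1.27 -2.02]
shift cm [0.44 0.   0.2 ] turn [ 0.0007 -0.0038  0.0004]
```

The stop is felt (6 N, then 11 N). Now retreat straight back, then up.

Request:
{"method": "servo_tool", "body": {"series": [[0.4,0,0,0,0,0],[1,0,0,0,0,0],[1.8,0,0,0,0,0],[2.8,0,0,0,0,0],[4,0,0,0,0,0],[5.4,0,0,0,0,0],[6.8,0,0,0,0,0],[8.2,0,0,0,0,0],[9.4,0,0,0,0,0],[10,0,0,0,0,0]]}}

```text
clock: 22.93
eef_pos: [413.7, -250.7, 132.9]
eef_rot: [-3.141, 0.001, 3.055]
wrist_force: [-0.3, 0.2, 0.5]
finger_gap: 0.4
```

Request:
{"method": "servo_tool", "body": {"series": [[0,0.5,-0.8,0,0,0],[0,2,-2.2,0,0,0],[0,4,-4,0,0,0],[0,6.5,-5.6,0,0,0],[0,9.5,-7,0,0,0],[0,12.5,-8,0,0,0],[0,15.5,-8,0,0,0],[0,18.5,-8,0,0,0],[0,21,-8,0,0,0],[0,22,-8,0,0,0]]}}

```text
clock: 23.77
eef_pos: [434.1, -28.8, 213.5]
eef_rot: [3.141, 0.001, 3.058]
wrist_force: [-0.7, 0.2, -0.0]
finger_gap: 0.3
```

```bash
python3 to.py 19 -60 130; python3 look.py 16; cp pics/s16.png pics/s16b.png
```

```text
t 23.7667 P [434.1 -28.8 213.5] rpy [3.1412e+00 1.5000e-03 3.0580e+00] box -75.1 162.6 F [-0.65  0.18 -0.05] gap 0.3 q [-0.15  0.    1.75  0.    1.39 -1.64]
shift cm [ -9.34 -22.29   8.35] turn [0.0004 0.0015 0.0028]
```

View pics/m16.png

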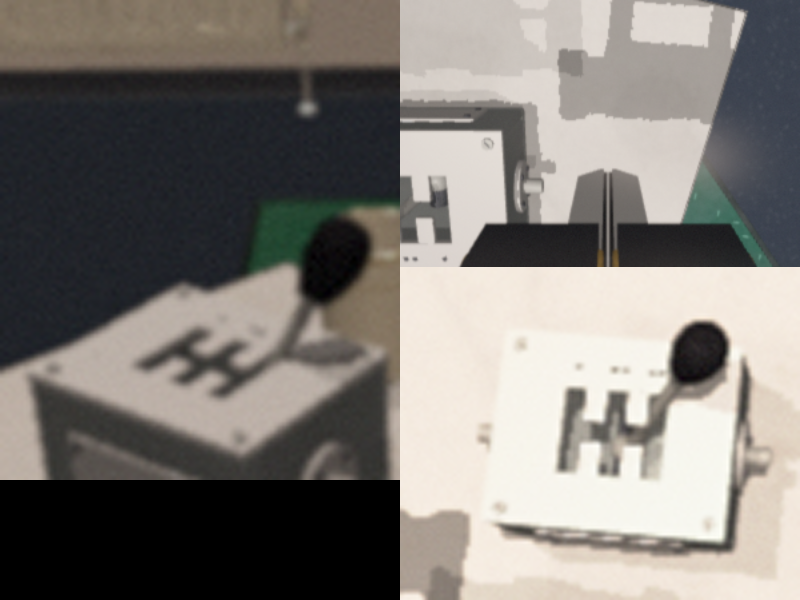

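View pics/t16.png

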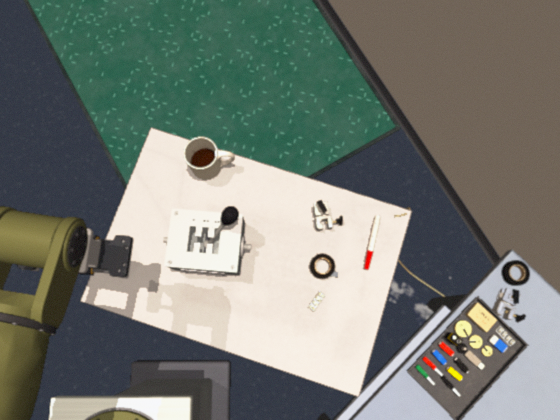

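```bash
python3 - <<'E'
from kn import *
s,w,c,t=pickle.load(open('v16.pkl','rb'))
S1=(150+336/4,110+262/4);T1=(140+699/400*120-120,190+(353-267)/333*100)
print(S1,T1)
for o in([(c,S1)],[(t,T1)],[(c,S1),(t,T1)]):print(est(o))
E
```

```text
(234.0, 175.5) (229.70000000000005, 215.82582582582583)
(array([0.43328456, 0.35368886]), array([ 0.00000000e+00, -2.84217094e-14]), array([ 537.22902951, -260.90456896,  164.08412787]))
(array([0.42487242, 0.34540106]), array([-7.30722149e-11,  7.04574177e-11]), array([ 536.38376634, -259.86707412,  164.86322946]))
(array([0.42960383, 0.34929523]), array([-0.2892022 , -0.10829056,  0.30086565, -0.13718025]), array([ 536.75819564, -260.45718151,  164.45679543]))
```

```bash
python3 -c "
from cell import *
print(sign_off())"
```

```text
the job is handed in; nothing more can be done
None
```

The lever is fully home in the third forward slot, and I have handed the job in at about 24 s on the robot's clock.

- **Moves:** With closed fingertips I pushed the knob right along the neutral channel until it met the end stop at about 10 N. I then went round to the robot side and pushed it forward until it met the slot end at about 11 N. The fingers then backed off and ended clear, up and to the left of the gearbox.
- **Last checks:** The top and scene cameras agree on the knob's position to about 1 mm, at a cross tilt of about 0.43 rad. The forward lean measured about 0.35 rad in the upright plane. I take this to match the 0.32 rad stop, because the sideways lean makes it look larger. The bystander objects look unmoved in the top view, and the wrist force is near zero.
- **What disagreed:** The visible fingertips sit about 35 mm higher than the reported TCP. Because of this, my first approach touched the top of the knob with about 5 N downward. I lifted off and saw no measurable change in the lever. I then worked about 35 mm lower. Box positions from the wrist camera also differed from the other two cameras by about 5 mm sideways, which did not matter for the pushes.

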